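# Hang up the light hood and hold the glass cell in the photometer's light path

## Task

Take the aluminium light hood out of the gap of the home-built photometer and hang it by its handle on both prongs of the hanger, let go. Then take the tall glass cell from the rack, touching it with the fingers on its two broad frosted faces only (never on the clear end windows), and hold it upright and still in the middle of the gap so that the light path runs straight through the middle of both windows, about 22 mm above the cell's bottom. The program finishes while holding the cell there in the gripper, clear of the photometer; leave the short cell and the other things on the table where they are.

Things in the scene. Friction and masses are not known exactly. Their poses are not given: they have to be found in the camera images.
- photometer: Fixed home-built photometer: plywood base 130 x 250 x 15 mm (x, y, z), plywood lamp head at +y, black sensor head at -y, each 60 mm wide in x, top 105 mm above the table; their barrels (28 mm diameter) face each other across a gap 120 mm wide. Origin: centre of its underside, on the table. The light path runs along its y axis, 75 mm above the table.
- beam_mid (a point): Middle of the photometer's light path, halfway between the two barrels, 75 mm above the table and 60 mm above the base; axes as the photometer's.
- hood: Loose aluminium light hood, 0.11-0.22 kg: upside-down box 110 x 40 x 80 mm (x, y, z) with a bail handle on top: uprights at x = -50, +50 mm and a round bar along x, 9 mm thick, its axis 136 mm above the underside (51 mm free under it). Origin: centre of the underside. Starts on the photometer's base in the gap, its x along the photometer's x, within 6 mm and 0.1 rad.
- hood_bar (a point): Middle of the axis of the hood's handle bar; the bar runs along this point's x axis.
- stand: Fixed hanger: foot 120 x 140 x 12 mm, post at x = +50 mm, and two level prongs of 8 mm bar at y = -32, +32 mm, axes 160 mm above the table, running from the post in -x to x = -40 mm, where the tips turn up (end: x = -50 mm, 174 mm high; nothing is higher). Origin: on the table below the seat. Bring a handle in from the tips towards +x, prongs under the bar, and lower it.
- seat (a point): Where the middle of the hood's bar comes to lie when hung: midway between the prongs, with the bar along this point's y axis, its axis 168.5 mm above the table. It may rest up to 20 mm either way along the prongs.
- rack: Fixed plywood rack 180 x 60 x 20 mm (x, y, z) with two like pockets 39 x 21 mm, 12 mm deep, at x = -42 and +42 mm, long side along x. The tall cell stands in one, the short cell in the other. Origin: centre of the underside, on the table.
- cell: Tall glass cell (cuvette), loose, upright in a rack pocket, axes along the rack's: 36 mm long in x, 18 mm thick in y, 60 mm high with its white cap (6 mm, flush). Its broad faces (normals +y, -y, 18 mm apart, 32 mm long) are frosted: the only ones to grip. 0.05-0.1 kg. Origin: centre of its underside, 8 mm above the table in the rack: 48 mm stand out of the rack.
- cell_windows: The tall cell's two clear end windows, part of the cell: plates 14 mm wide, 2 mm thick, at x = -17 and +17 mm of the cell (normals along x), from 1 to 53 mm above its bottom. Origin and axes are the cell's. Fingers must not touch them.
- cell_path (a point): The point in the middle of the tall cell, 22 mm above its underside, that must lie in the light path; axes as the cell's.
- short_cell: Bystander: a like cell but only 44 mm high, in the other rack pocket. Leave it.
- mug: Bystander: white mug, 82 mm wide, 92 mm high; origin at the centre of its underside.
- screwdriver: Bystander: screwdriver 170 mm long, lying in front of the photometer; its length along its x.
- tape: Bystander: roll of tape, 64 mm wide, 19 mm high; origin at the centre of its underside.
- pedal: Bystander: grey effects pedal 115 x 70 x 45 mm, behind the photometer.
- jar: Bystander: jar 60 mm wide, 85 mm high, behind the photometer.
- plybox: Bystander: plywood box 114 x 164 x 81 mm, behind, to the right.

How it is judged:
By the outcome, as a careful person would: the job done as asked, in the order asked, and still so for the second after the job is handed in, while the arm keeps its last pose, push and grip.
It also fails if it takes over 54 s, if anything falls off the work surface, if the arm or the gripper's body presses on something with over 40 N, if the wrist force passes 120 N, or if a joint passes its speed limit or range.

## Robot

A 6-joint arm with a two-finger parallel gripper is mounted at the origin on the work surface. World frame = base frame: x ahead of the robot, y to its left, z up, the work surface at z = 0. Lengths are in mm, angles in rad, forces in N, time in s.
With the tool pointing down it reaches from about 400 to 825 mm from the base axis. Payload 7 kg.
Tool frame: the origin (TCP) lies at the very end of the fingers, on their centre line; the grasp point (between the pads) lies 19 mm behind it; z points along the fingers, y is the direction in which the jaws open and shut (so a half turn about z gives the same grasp; the last joint's range is limited). The gripper opens to 88 mm and grips with 3 to 60 N. Pads are 19 mm wide; open, the fingers measure 130 mm over their backs; the gripper's body (78 mm by 193 mm) begins 47 mm behind the grasp point.
Start: joints at [-0.961, 0.359, 0.012, 0, -1.224, -0.288], TCP at [213.458, -640.336, 199.561] pointing down, gripper open.
Joint ranges: [-3.07, 3.07], [-1.43, 2.12], [-1.02, 1.25], [-3.03, 1.67], [-3.05, -0], [-3.03, 3.03]. Speed limits (rad/s): [2.39, 2.39, 3.01, 3.14, 3.14, 3.14].

## Interface

Orientations are given as a unit quaternion [x, y, z, w].
In Python, from plant import bot gives the robot as it stands. Calls block until the motion is done:
- bot.move_ptp(position, orientation): joint-space move of the TCP to a pose.
- bot.line_to(position, velocity=150, ori=None): straight line of the TCP; ori=None keeps the orientation; velocity is the mean speed in mm/s.
- bot.move_joints(angles): joint-space move.
- bot.move_gripper(opening, force=None): finger opening in mm; force is the grip in N (None keeps the last); returns when the fingers have stopped.
- bot.pause(seconds).
- bot.solve_ik(position, orientation): joint angles nearest the present ones, or None.
- bot.read_state(): the state.
- bot.camera(name): name is "scene" or "side" or "wrist"; returns the picture (400x640x3 uint8, red, green, blue); there is no depth.
- bot.get_calibration(name): a dict with "fx", "fy", "cx", "cy" (pixels), "view" (4x4, takes a point from world to camera coordinates); the wrist camera has in their place "T_tool_cam" (4x4, takes a point from camera to tool coordinates, whose origin is the TCP and whose axes are the flange's). Camera axes: x right, y up, looking along -z (the intrinsics and any distortion apply to the point x, -y, -z); pixel columns grow to the right and rows downward; lengths in mm; the calibration is good to about 2 mm. A picture is of the moment at which its call begins: read the wrist's pose just before it. get_calibration takes no time and is no camera call.
A pose or a line that the arm cannot do raises bot.Unreachable and nothing moves.
- bot.close_job(): hands the job in, once; it reports no verdict.
The state is a dict: "t": time; "joint_pos": joint angles; "qvel": joint speeds; "tau": joint torques, N m; "tcp_pos": TCP position; "eef_rot": TCP orientation; "contact_force": force on the tool from outside, world axes, zero at the start; "moment": the same for the moment, N m; "width": finger opening in mm.
Only numpy, scipy, OpenCV 4.12 (cv2) and the standard library are available. Lean on these libraries where they do the work, as an engineer would, in place of code of your own. Each camera call takes 0.05 s, during which the arm holds its last target. There are 200 camera calls.

## Working session

There is one attempt and no reset: what is moved stays moved. The work goes in short steps, each a Python script; the robot and the scene stay as the last script left them, time stands still between calls to the robot, and variables do not carry over. Pictures are saved under pics/ and viewed, about 8 in all and at most 12, crops included, and the job is handed in when it is done.

```bash
ls; mkdir -p pics; python3 - <<'E'
from plant import bot
import cv2,numpy as np
for n in("scene","side","wrist"):
    im=bot.camera(n); cv2.imwrite(f"pics/{n}0.png",im[:,:,::-1]); c=bot.get_calibration(n)
    print(n,{k:np.round(v,3).tolist() for k,v in c.items()})
print(bot.read_state())
E
```

```text
pics
scene {'fx': 417.469, 'fy': 417.469, 'cx': 320.64, 'cy': 199.384, 'view': [[-0.025, 0.999, 0.02, -5.921], [-0.58, -0.031, 0.814, 230.427], [0.814, 0.009, 0.581, -1429.74], [0.0, 0.0, 0.0, 1.0]]}
side {'fx': 364.635, 'fy': 364.635, 'cx': 316.028, 'cy': 201.972, 'view': [[-0.991, -0.13, -0.011, 556.079], [0.073, -0.624, 0.778, -132.283], [-0.108, 0.77, 0.628, -790.641], [0.0, 0.0, 0.0, 1.0]]}
wrist {'fx': 360.622, 'fy': 360.622, 'cx': 317.861, 'cy': 198.433, 'T_tool_cam': [[-0.001, 0.953, 0.304, 81.73], [1.0, 0.001, 0.001, 0.533], [0.001, 0.304, -0.953, -185.01], [0.0, 0.0, 0.0, 1.0]]}
{'t': 0.15, 'joint_pos': array([-9.60904554e-01,  3.59255296e-01,  1.12807044e-02, -2.35609835e-04,
       -1.22409130e+00, -2.88106946e-01]), 'qvel': array([-0.00076924, -0.0031442 ,  0.0020233 ,  0.00048016,  0.00120375,
        0.00159592]), 'tau': array([-1.31698089e-03, -5.83273709e+01,  2.93292403e+01,  7.00114131e+00,
        8.84128211e-03, -9.52860864e-05]), 'tcp_pos': array([ 213.32274576, -639.99062969,  198.82500491]), 'eef_rot': array([-1.60159542e-01,  9.87090931e-01,  6.19946574e-04, -1.75746544e-04]), 'contact_force': array([ 0.50075176,  0.49061077, -0.55579593]), 'moment': array([ 0.01416061, -0.00867749,  0.06413258]), 'width': 87.63286179690805}
```

View pics/scene0.png

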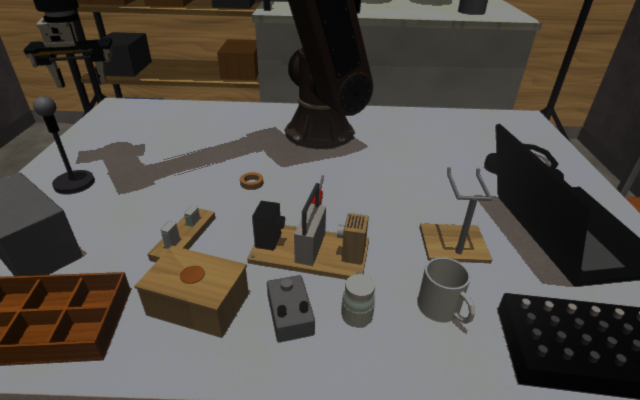

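View pics/side0.png

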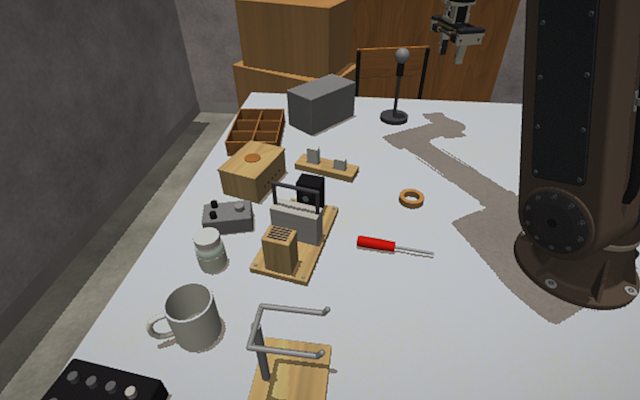

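Scene view: photometer is in the middle (base corners about (250,265), (366,273), (369,237), (260,228)), with the hood's bar at about (305–322,185–215). The hanger is on the right with its foot at (421–490,225–260) and tips near (450,170) and (480,170). The rack is on the left at (150–215,208–258), with the tall cell at (170,234) and the short one at (192,215). The side view agrees: rack (295–358,150–180), hanger prong tips (327,310) and (320,354).

```bash
cat > h.py <<'E'
from plant import bot
import cv2,numpy as np
from scipy.spatial.transform import Rotation as R
def cam(name,st=None):
    c=bot.get_calibration(name); 
    if name!="wrist":
        V=np.array(c["view"]); M=np.linalg.inv(V)
    else:
        st=st or bot.read_state(); T=np.eye(4); T[:3,:3]=R.from_quat(st["eef_rot"]).as_matrix(); T[:3,3]=st["tcp_pos"]
        M=T@np.array(c["T_tool_cam"])
    return c,M
def ray(cm,uv):
    c,M=cm
    k=[c["fx"],c["fy"],c["cx"],c["cy"]]
    K=np.array([[k[0],0,k[2]],[0,k[1],k[3]],[0,0,1.]])
    d=c.get("dist",c.get("distortion"))
    p=cv2.undistortPoints(np.array([[uv]],float),K,d)[0,0]
    return M[:3,3],M[:3,:3]@np.array([p[0],-p[1],-1.])
def onz(cm,uv,z):
    o,d=ray(cm,uv); return np.round(o+d*(z-o[2])/d[2],1)
def two(a,ua,b,ub):
    o,d=ray(a,ua);p,e=ray(b,ub)
    s,t=np.linalg.lstsq(np.c_[d,-e],p-o,rcond=None)[0]
    return np.round((o+s*d+p+t*e)/2,1),round(float(np.linalg.norm(o+s*d-p-t*e)),1)
def proj(cm,P):
    c,M=cm; q=np.linalg.inv(M)@np.append(P,1); return np.round([c["cx"]-c["fx"]*q[0]/q[2],c["cy"]+c["fy"]*q[1]/q[2]],1)
def down(yaw): # tool z down, tool x at heading yaw
    return (R.from_euler('z',yaw)*R.from_quat([1,0,0,0])).as_quat()
def shot(n,name="wrist"):
    st=bot.read_state(); im=bot.camera(name)[:,:,::-1].copy(); cv2.imwrite(f"pics/{n}.png",im); np.savez(f"pics/{n}.npz",q=st["eef_rot"],p=st["tcp_pos"]); return im,st
def cams(n):
    z=np.load(f"pics/{n}.npz"); return cam("wrist",dict(eef_rot=z["q"],tcp_pos=z["p"]))
E
python3 - <<'E'
from h import *
s,d=cam("scene"),cam("side")
print(s[0].keys())
for uv in [(250,265),(366,273),(369,237),(260,228)]: print("photo",onz(s,uv,15))
for uv in [(421,225),(482,225),(490,260),(428,260)]: print("foot",onz(s,uv,12))
for uv in [(150,250),(163,257),(215,213),(203,208)]: print("rack",onz(s,uv,20))
print("tips",two(s,(450,169),d,(327,310)),two(s,(481,170),d,(320,354)))
print(two(s,(450,169),d,(320,354)),two(s,(481,170),d,(327,310)))
for x,y,yw in [(560,0,0),(560,300,0),(560,-280,0)]:
  for yaw in(0,np.pi/2,-np.pi/2,np.pi): print(x,y,yaw,np.round(bot.solve_ik([x,y,330],down(yaw)) if bot.solve_ik([x,y,330],down(yaw)) is not None else [9],2))
print(down(0),R.from_quat(bot.read_state()["eef_rot"]).as_matrix().round(2))
E
```

```text
dict_keys(['fx', 'fy', 'cx', 'cy', 'view'])
photo [ 663.9 -126.9   15. ]
photo [676.4 117.1  15. ]
photo [560.9 131.4  15. ]
photo [ 540.9 -123.5   15. ]
foot [506.8 260.8  12. ]
foot [499.4 409.8  12. ]
foot [621.8 391.9  12. ]
foot [628.1 255.4  12. ]
rack [ 633.2 -349.    20. ]
rack [ 653.5 -313.9   20. ]
rack [ 495.2 -239.5   20. ]
rack [ 476.6 -273.6   20. ]
tips (array([504.2, 299.8, 169.7]), 0.1) (array([506.2, 366.3, 171.2]), 1.4)
(array([495.5, 327.3, 147. ]), 51.4) (array([515.2, 340.7, 194.6]), 47.7)
560 0 0 [ 0.35  0.11 -0.02  0.   -1.44  1.22]
560 0 1.5707963267948966 [ 0.35  0.11 -0.02  0.   -1.44  2.79]
560 0 -1.5707963267948966 [ 0.35  0.11 -0.02  0.   -1.44 -0.35]
560 0 3.141592653589793 [ 0.35  0.11 -0.02  0.   -1.44 -1.92]
560 300 0 [ 0.8   0.24  0.14  0.   -1.47  0.77]
560 300 1.5707963267948966 [ 0.8   0.24  0.14  0.   -1.47  2.34]
560 300 -1.5707963267948966 [ 0.8   0.24  0.14  0.   -1.47 -0.8 ]
560 300 3.141592653589793 [ 0.8   0.24  0.14  0.   -1.47 -2.37]
560 -280 0 [-0.15  0.23  0.12  0.   -1.46  1.72]
560 -280 1.5707963267948966 [-0.15  0.23  0.12  0.   -1.46 -2.99]
560 -280 -1.5707963267948966 [-0.15  0.23  0.12  0.   -1.46  0.15]
560 -280 3.141592653589793 [-0.15  0.23  0.12  0.   -1.46 -1.42]
[1. 0. 0. 0.] [[-0.95 -0.32 -0.  ]
 [-0.32  0.95  0.  ]
 [ 0.    0.   -1.  ]]
```

```bash
python3 - <<'E'
from h import *
ims=[]
for n,p,y in [("rack1",[550,-290,300],np.pi-.44),("photo1",[600,0,330],np.pi),("stand1",[545,333,330],-np.pi/2)]:
    bot.move_ptp(p,down(y)); bot.pause(.15); im,st=shot(n); ims.append(im); print(n,st["t"],st["tcp_pos"].round(1),st["joint_pos"].round(2))
w=np.zeros((600,800,3),np.uint8)
w[:250,:400]=cv2.resize(ims[0],(400,250)); w[:250,400:]=cv2.resize(ims[2],(400,250)); w[250:,:560]=cv2.resize(ims[1],(560,350))
cv2.imwrite("pics/mos1.png",w)
E
```

```text
rack1 2.1 [ 549.6 -290.7  299.8] [-0.17  0.23  0.05  0.   -1.4  -1.84]
photo1 3.4333 [599.9  -1.4 329.8] [ 0.32  0.18  0.06  0.   -1.45 -1.9 ]
stand1 4.9083 [545.5 331.9 330.2] [ 0.85  0.25  0.15  0.   -1.47 -0.85]
```

View pics/mos1.png

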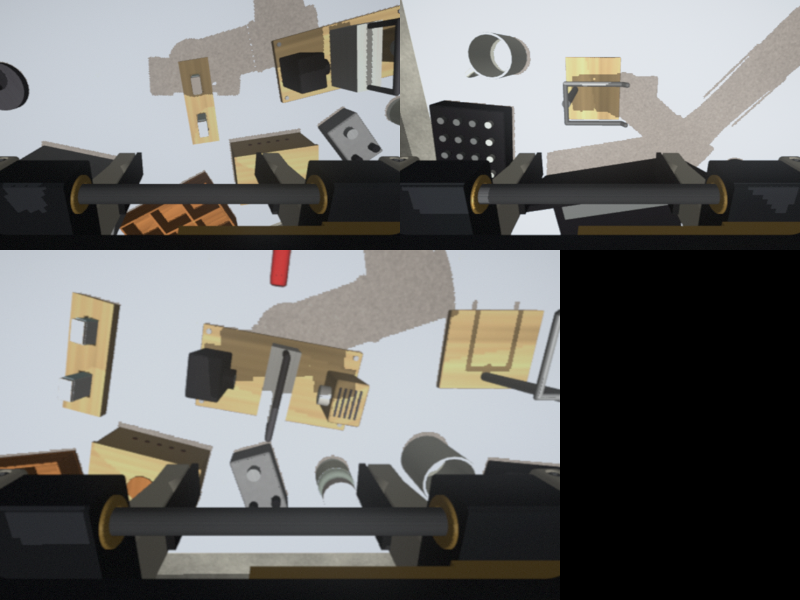

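Rack (top left), hanger (top right) and photometer (bottom), each rotated a little. In photo1 at full resolution, the hood bar runs about (328,117)→(306,215). I'll enlarge crops for corner picks.

```bash
python3 - <<'E'
from h import *
w=np.zeros((600,800,3),np.uint8)
def put(n,x0,y0,wd,ht,s,X,Y):
    im=cv2.imread(f"pics/{n}.png")[y0:y0+ht,x0:x0+wd]; b=cv2.resize(im,None,fx=s,fy=s,interpolation=cv2.INTER_CUBIC)
    w[Y:Y+b.shape[0],X:X+b.shape[1]]=b
put("photo1",210,70,220,160,2.25,0,0)
put("stand1",250,80,130,130,2.25,500,0)
put("rack1",270,80,100,160,1.45,500,300)
put("photo1",490,60,150,150,1.45,10,370)
cv2.imwrite("pics/mos2.png",w)
# raw numbers
s=cams("photo1"); print(onz(s,(328,117),151),onz(s,(306,215),151))
E
```

```text
[549.3   7.9 151. ] [652.3 -15.2 151. ]
```

View pics/mos2.png

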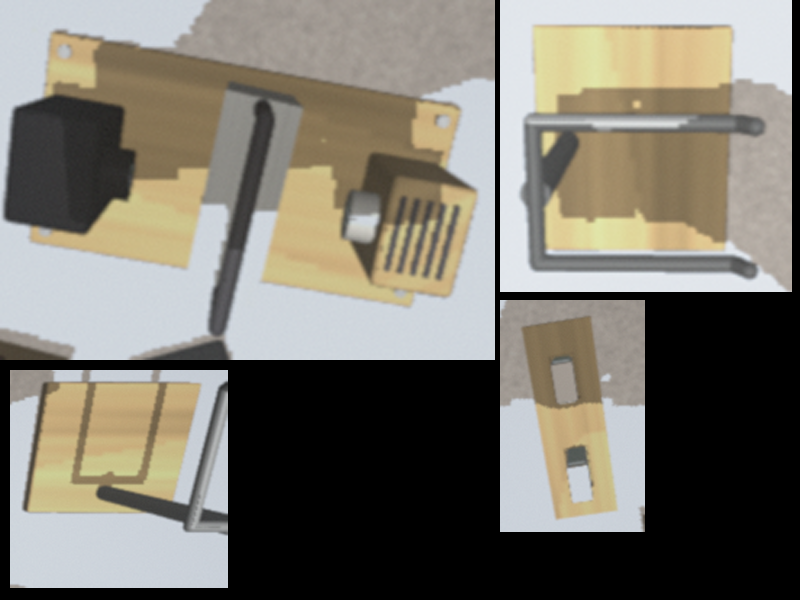

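Enlarged crops: base corners at (53,33), (459,106), (410,306), (31,241). Hanger foot corners at (535,27), (731,27), (725,250), (545,250), tips at (757,127) and (749,270). Rack corners at (523,326), (591,317), (617,510), (556,519).

```bash
python3 - <<'E'
from h import *
def fit(n,pts,s,X,Y,x0,y0,z,model):
    c=cams(n); P=np.array([onz(c,((u-X)/s+x0,(v-Y)/s+y0),zz) for (u,v),zz in zip(pts,np.broadcast_to(z,len(pts)))])[:,:2]
    m=np.array(model,float); a=m-m.mean(0); b=P-P.mean(0)
    yaw=np.arctan2((a[:,0]*b[:,1]-a[:,1]*b[:,0]).sum(),(a*b).sum()); 
    Rm=np.array([[np.cos(yaw),-np.sin(yaw)],[np.sin(yaw),np.cos(yaw)]]); o=P.mean(0)-Rm@m.mean(0)
    print(n,"origin",o.round(1),"yaw",yaw.round(3),"res",(P-(m@Rm.T+o)).round(1).tolist())
fit("photo1",[(53,33),(459,106),(410,306),(31,241)],2.25,0,0,210,70,15,[(-65,-125),(-65,125),(65,125),(65,-125)])
c=cams("photo1"); B=[onz(c,(u/2.25+210,v/2.25+70),151) for u,v in((263,108),(219,330))]; print("bar",B)
fit("stand1",[(535,27),(731,27),(725,250),(545,250)],2.25,500,0,250,80,12,[(60,-70),(-60,-70),(-60,70),(60,70)])
fit("stand1",[(757,127),(749,270)],2.25,500,0,250,80,174,[(-50,-32),(-50,32)])
fit("stand1",[(740,124),(735,263),(540,121),(540,262)],2.25,500,0,250,80,160,[(-40,-32),(-40,32),(50,-32),(50,32)])
fit("rack1",[(523,326),(591,317),(617,510),(556,519)],1.45,500,300,270,80,20,[(-90,-30),(-90,30),(90,30),(90,-30)])
E
```

```text
photo1 origin [603.3  -4. ] yaw -0.177 res [[1.4, 2.0], [-0.0, -2.3], [-0.6, -1.3], [-0.8, 1.6]]
bar [array([550.3,   6.8, 151. ]), array([654.2, -13.8, 151. ])]
stand1 origin [558.2 329.6] yaw -0.002 res [[-1.6, 0.8], [1.7, 0.9], [1.8, -0.8], [-1.9, -0.8]]
stand1 origin [553.3 327.8] yaw -0.021 res [[0.0, 0.5], [-0.0, -0.5]]
stand1 origin [547.7 329.2] yaw -0.018 res [[1.3, 0.1], [0.5, -0.5], [-1.8, 0.1], [-0.0, 0.3]]
rack1 origin [ 568.4 -297.6] yaw -0.292 res [[-0.3, 0.8], [0.6, -1.0], [-0.5, -0.3], [0.3, 0.5]]
```

```bash
python3 - <<'E'
from h import *
y=np.pi-.196; q=down(y)
def rep(l):
    s=bot.read_state(); print(l,round(s["t"],2),s["tcp_pos"].round(1),"w",round(s["width"],1),"F",s["contact_force"].round(1),s["joint_pos"].round(2))
bot.move_gripper(60); bot.move_ptp([602.3,-3.5,215],q); bot.line_to([602.3,-3.5,134],150); rep("down")
bot.move_gripper(0,45); rep("grip")
bot.line_to([602.3,-3.5,160],60); bot.pause(.2); rep("lift")
if 7<bot.read_state()["width"]<12:
    bot.line_to([602.3,-3.5,272],120); bot.pause(.1); rep("up"); shot("lift1","side")
E
```

```text
down 7.7 [603.   -3.1 134.8] w 60.1 F [ 0.3  0.  -0. ] [ 0.32  0.29 -0.24  0.   -1.04 -2.08]
grip 8.78 [602.3  -3.5 134. ] w 0.6 F [-0.3  0.4  0.2] [ 0.32  0.29 -0.24 -0.   -1.04 -2.09]
lift 9.57 [602.1  -3.5 159.6] w 0.3 F [ 0.2 -0.   0.1] [ 0.32  0.27 -0.21 -0.   -1.09 -2.09]
```

```bash
python3 - <<'E'
from h import *
a,_=shot("miss_s","side"); b,_=shot("miss_c","scene"); c,_=shot("miss_w")
w=np.zeros((600,800,3),np.uint8)
w[:300,:400]=cv2.resize(a[140:290,220:420],(400,300)); w[:300,400:]=cv2.resize(b[120:270,220:420],(400,300)); w[300:,:480]=cv2.resize(c,(480,300))
cv2.imwrite("pics/mos3.png",w)
E
```

```text
(no output)
```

View pics/mos3.png

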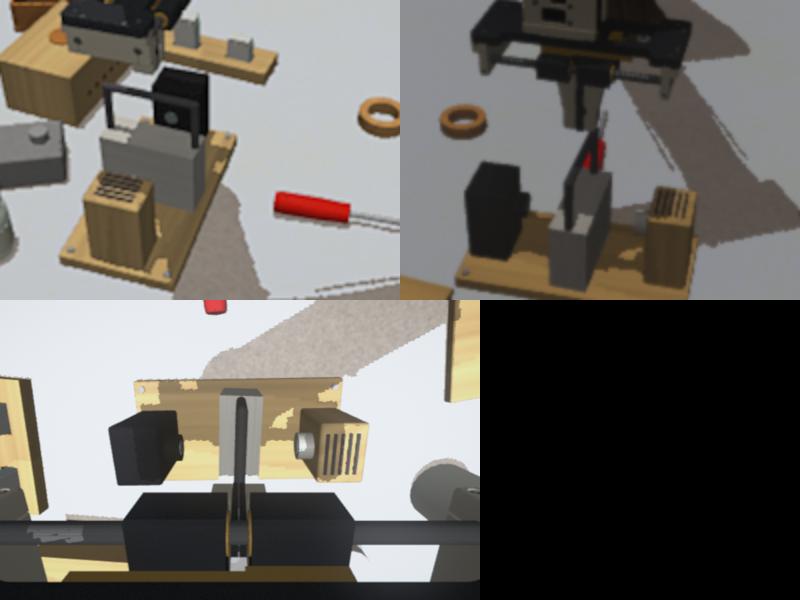

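The fingers closed clear of the bar (finger tip at scene (309,184) and side (290,174)). I'll triangulate the tip and the bar from the two fixed cameras.

```bash
python3 - <<'E'
from h import *
s,d=cam("scene"),cam("side")
print("tip",two(s,(309,184),d,(290,174)),"proj TCP",proj(s,bot.read_state()["tcp_pos"]),proj(d,bot.read_state()["tcp_pos"]))
print("bar near",two(s,(319,187.5),d,(317.5,190)),"far",two(s,(305,231),d,(274,184)))
c=cams("miss_w"); k=640/480
for u,v in[(241,400),(239,492)]: print("wrist bar",onz(c,(u*k,(v-300)*k),151))
P=[onz(c,((u)*k,(v-300)*k),15) for u,v in((136,381),(342,378))]; print(P, np.linalg.norm(P[0]-P[1]))
print("head top corner lamp", two(s,(345,215),d,(262,233)))
print(proj(s,[603,-4,151]),proj(d,[603,-4,151]),proj(c,[603,-4,151]),proj(c,[603,-4,160]))
E
```

```text
tip (array([611.2,  -3.6, 186.3]), 6.4) proj TCP [310.1 193.8] [295.7 183.5]
bar near (array([557.6,  10.4, 151.3]), 11.0) far (array([662.9, -19. , 127.2]), 29.2)
wrist bar [547.   10.1 151. ]
wrist bar [617.6  -5.5 151. ]
[array([ 518.3, -109.9,   15. ]), array([562.7, 129.7,  15. ])] 243.67913328801873
head top corner lamp (array([643.8,  83.3, 120.9]), 43.5)
[309.8 197.6] [295.6 186.8] [316.2 233.3] [316.1 239.7]
```

```bash
python3 - <<'E'
from h import *
a=cv2.imread("pics/miss_s.png"); b=cv2.imread("pics/miss_c.png")
w=np.hstack([cv2.resize(a[145:245,255:355],(400,400),interpolation=cv2.INTER_CUBIC),cv2.resize(b[150:250,270:370],(400,400),interpolation=cv2.INTER_CUBIC)])
w=cv2.convertScaleAbs(w,alpha=1.6,beta=25)
cv2.imwrite("pics/mos4.png",w)
E
```

```text
(no output)
```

View pics/mos4.png

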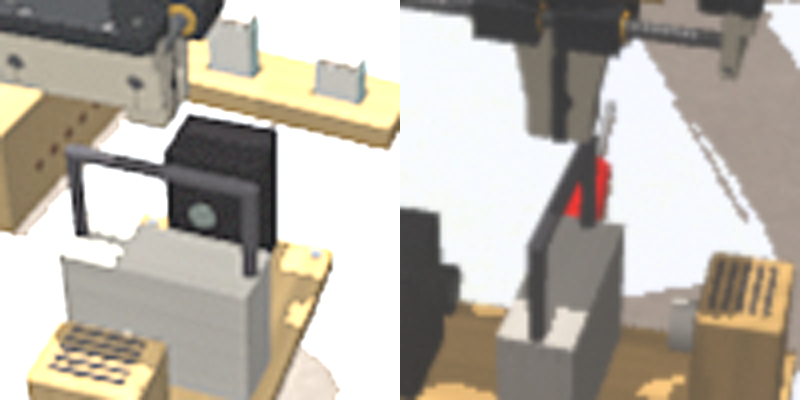

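```bash
python3 - <<'E'
from h import *
s,d=cam("scene"),cam("side")
print("tip",two(s,(310,185),d,(293.7,175)))
print("bar robot end",two(s,(317,187.5),d,(318,192.5)),"far",two(s,(305,210.5),d,(273.7,183)))
print("hood top mid? lamp top front-right corner",two(s,(270+395/4,150+265/4),d,(255+75/4,145+322/4)))
E
```

```text
tip (array([604.8,  -3.2, 182.1]), 1.7)
bar robot end (array([555.3,   7.9, 146.5]), 4.7) far (array([650.7, -10.7, 152.8]), 1.7)
hood top mid? lamp top front-right corner (array([629.7, 110.9, 135. ]), 14.5)
```

Bar is at z≈150 as stated, but the triangulated fingertips are about 22 mm above the reported TCP. I'll go deeper; reported z=112 is safe even if the reported TCP is right.

```bash
cat >> h.py <<'E'
def rep(l):
    s=bot.read_state(); print(l,round(s["t"],2),s["tcp_pos"].round(1),"w",round(s["width"],1),"F",s["contact_force"].round(1),"M",s["moment"].round(2))
    return s
E
python3 - <<'E'
from h import *
x,y=602.5,-3
bot.line_to([x,y,195],150); bot.move_gripper(60); bot.line_to([x,y,112],120); rep("down")
bot.move_gripper(0,45); rep("grip")
if 7<bot.read_state()["width"]<13:
    bot.line_to([x,y,140],60); bot.pause(.2); rep("lift")
    bot.line_to([x,y,250],120); bot.pause(.2); rep("up"); shot("lift1","side"); shot("lift1c","scene")
E
```

```text
down 12.04 [603.1  -3.  112.7] w 60.1 F [-0.5 -0.1  0.1] M [-0.02 -0.01  0.02]
grip 12.93 [602.5  -3.  112. ] w 7.8 F [0.3 0.9 0.3] M [-0.04 -0.03 -0.01]
lift 13.75 [602.2  -3.1 139.6] w 7.3 F [-0.9  0.1 -1.9] M [-0.03 -0.03 -0.03]
up 15.02 [602.2  -3.1 249.2] w 7.3 F [-0.1  0.2 -1.8] M [-0.04 -0.03  0.  ]
```

```bash
python3 - <<'E'
from h import *
a=cv2.imread("pics/lift1.png"); b=cv2.imread("pics/lift1c.png"); rep("now")
w=np.hstack([cv2.resize(a[95:245,235:385],(400,400),interpolation=cv2.INTER_CUBIC),cv2.resize(b[110:260,240:390],(400,400),interpolation=cv2.INTER_CUBIC)])
cv2.imwrite("pics/mos5.png",cv2.convertScaleAbs(w,alpha=1.5,beta=25))
E
```

```text
now 15.12 [602.4  -3.  249.5] w 7.3 F [-0.6 -0.4 -1.9] M [-0.06 -0.01  0.  ]
```

View pics/mos5.png

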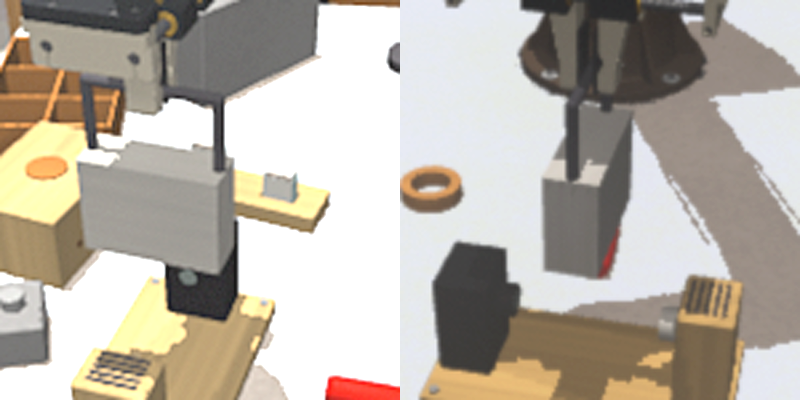

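```bash
python3 - <<'E'
from h import *
s,d=cam("scene"),cam("side")
print("bar far end",two(s,(304.5,149.4),d,(266.9,125.8)))
q=down(-np.pi/2-.015)
bot.line_to([440,150,250],200,ori=q); bot.line_to([440,331,250],180); bot.line_to([440,331,156],120); bot.pause(.3); rep("pre")
a,_=shot("pre_s","side"); b,_=shot("pre_c","scene")
w=np.hstack([cv2.resize(a[220:400,230:410],(400,400),interpolation=cv2.INTER_CUBIC),cv2.resize(b[120:270,380:530],(400,400),interpolation=cv2.INTER_CUBIC)])
cv2.imwrite("pics/mos6.png",cv2.convertScaleAbs(w,alpha=1.5,beta=25))
for p in ([440,331,195],): print(proj(s,p),proj(d,p))
E
```

```text
bar far end (array([652. , -10.9, 287. ]), 3.4)
pre 19.41 [440.1 331.2 156.5] w 7.5 F [ 0.  -0.5 -1.2] M [0.08 0.14 0.02]
[459.5 145.3] [375.  324.6]
```

View pics/mos6.png

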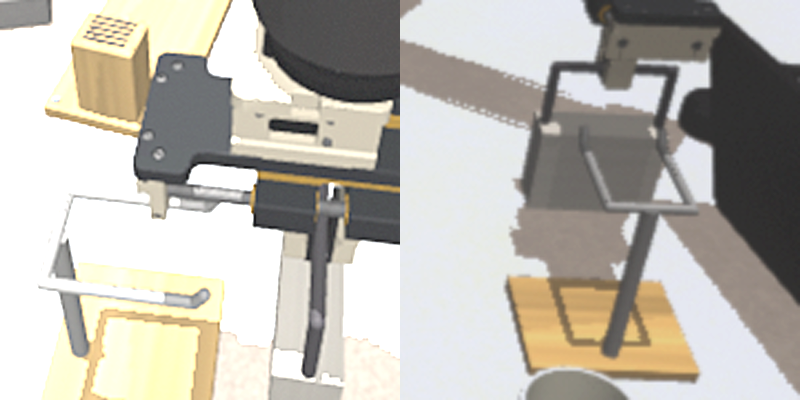

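Scene view: the bar's centre is at about (461,146) against the predicted (459.5,145.3), level and above both tips. The prongs line up between the uprights, so I'm going in.

```bash
python3 - <<'E'
from h import *
ok=True
for p,v in [([475,330.5,156],100),([510,330,156],80),([546,330,156],80),([546,330,138],60),([546,330,131],30)]:
    bot.line_to(p,v); bot.pause(.1); F=rep("")["contact_force"]
    if abs(F[0])>8 or abs(F[1])>8 or abs(F[2])>15: ok=False; print("STOP"); break
a,_=shot("hang_s","side"); b,_=shot("hang_c","scene")
w=np.hstack([cv2.resize(a[220:400,200:380],(400,400),interpolation=cv2.INTER_CUBIC),cv2.resize(b[120:270,380:530],(400,400),interpolation=cv2.INTER_CUBIC)])
cv2.imwrite("pics/mos7.png",cv2.convertScaleAbs(w,alpha=1.5,beta=25))
E
```

```text
20.11 [474.7 330.2 155.8] w 7.7 F [-0.4  0.  -0.7] M [-0.03  0.12  0.03]
 20.8 [509.8 329.8 155.8] w 7.6 F [ 0.5 -0.3 -2. ] M [0.06 0.13 0.01]
 21.5 [545.8 329.8 155.8] w 7.6 F [-1.  -0.4 -1.6] M [0.06 0.09 0.  ]
 22.05 [546.1 330.1 138.1] w 7.6 F [-0.2  0.1 -1. ] M [ 0.08  0.11 -0.01]
 22.53 [546.1 330.  131.1] w 7.5 F [-0.5  0.9 -1. ] M [0.02 0.08 0.03]
```

View pics/mos7.png

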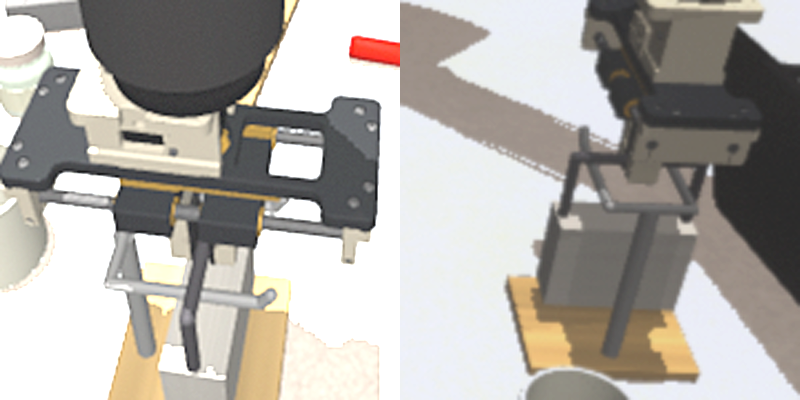

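Both prongs are under the bar inside the uprights. I'll lower to contact, open part-way and rise.

```bash
python3 - <<'E'
from h import *
for z in np.arange(130,119,-1.):
    bot.line_to([546,330,z],30); bot.pause(.1); F=bot.read_state()["contact_force"]
    if F[2]>2: break
rep("contact")
bot.move_gripper(28); bot.pause(.2); rep("open")
bot.line_to([546,330,240],120); bot.pause(.1); rep("up")
a,_=shot("rel_s","side"); b,_=shot("rel_c","scene")
# next: above the rack, wrist look
bot.move_ptp([568,-150,300],down(np.pi/2*2-.292)); bot.move_ptp([575,-298,230],down(np.pi-.292)); bot.pause(.15); c,st=shot("rack2"); rep("rack")
w=np.zeros((600,800,3),np.uint8)
w[:280,:280]=cv2.resize(a[220:400,200:380],(280,280)); w[:280,300:580]=cv2.resize(b[120:270,380:530],(280,280))
w[280:,:512]=cv2.resize(c,(512,320)); w=cv2.convertScaleAbs(w,alpha=1.3,beta=10)
cv2.imwrite("pics/mos8.png",w)
E
```

```text
contact 23.68 [546.3 330.1 129. ] w 7.2 F [-3.1 -1.   5.7] M [-0.21  0.94 -0.02]
open 24.49 [546. 330. 128.] w 27.9 F [-0.2  0.8 -0.1] M [ 0.03  0.15 -0.  ]
up 25.68 [545.6 329.7 238.9] w 28.3 F [-0.3 -0.4 -0.3] M [0.03 0.09 0.02]
rack 28.44 [ 575.6 -297.1  230.9] w 28.0 F [-0.4 -0.2 -0.1] M [-0.01 -0.06 -0.01]
```

View pics/mos8.png

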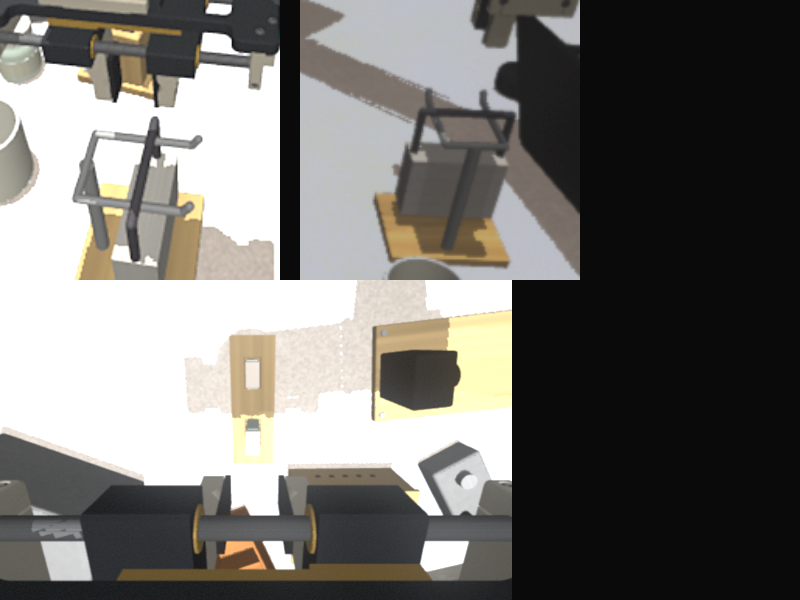

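Hood hangs on both prongs, released, bar across both prongs inside the uprights. The wrist view has the rack centred at full-res (315,150), with the tall cell's cap near (316,200) and the short cell's near (316,117). Next I'll measure by masks.

```bash
python3 - <<'E'
from h import *
def up(c,dz): M=c[1].copy(); M[2,3]+=dz; return c[0],M
im=cv2.imread("pics/rack2.png"); hsv=cv2.cvtColor(im,cv2.COLOR_BGR2HSV)
roi=np.zeros(im.shape[:2],np.uint8); roi[60:240,270:365]=1
m=((hsv[...,0]>8)&(hsv[...,0]<30)&(hsv[...,1]>75)&(roi>0)).astype(np.uint8)
m=cv2.morphologyEx(m,cv2.MORPH_OPEN,np.ones((3,3)))
k=max(cv2.findContours(m,cv2.RETR_EXTERNAL,cv2.CHAIN_APPROX_NONE)[0],key=cv2.contourArea)[:,0]
print("bbox",k.min(0),k.max(0))
for n in range(0,0):pass
hull=cv2.convexHull(k)[:,0].astype(float)
for dz in (0,8):
    c=up(cams("rack2"),dz); P=np.array([onz(c,p,20)[:2] for p in hull],np.float32); r=cv2.minAreaRect(P); b=cv2.boxPoints(r)
    print(dz,"rack",np.round(r,2) if False else (np.round(r[0],1),np.round(r[1],1),r[2]),"yaw long",[round(float(np.arctan2(*(b[i+1]-b[i])[::-1])),3) for i in(0,1)])
# cells: not wood inside the hull
h=np.zeros_like(m); cv2.fillConvexPoly(h,hull.astype(int),1); h=cv2.erode(h,np.ones((5,5)))
x=((h>0)&(hsv[...,1]<45)&(im.max(2)>95)).astype(np.uint8)
for k in cv2.findContours(x,cv2.RETR_EXTERNAL,cv2.CHAIN_APPROX_NONE)[0]:
    if cv2.contourArea(k)<60: continue
    r=cv2.minAreaRect(k); print("cap px",np.round(r[0],1),np.round(r[1],1),round(r[2],1),cv2.boundingRect(k),[onz(up(cams("rack2"),dz),r[0],zz) for dz in(0,8) for zz in(52,68)])
big=cv2.resize(im[60:240,265:370],None,fx=3.3,fy=3.3,interpolation=cv2.INTER_CUBIC); mm=cv2.resize((x*255),None,fx=1,fy=1)[60:240,265:370]
cv2.imwrite("pics/crop_rack.png",np.hstack([big,cv2.cvtColor(cv2.resize(mm,(big.shape[1],big.shape[0])),cv2.COLOR_GRAY2BGR)]))
E
```

```text
bbox [288  69] [343 228]
0 rack (array([ 568. , -296.8]), array([ 58.1, 177.2]), 73.36006927490234) yaw long [-0.29, 1.28]
8 rack (array([ 569.5, -297.3]), array([ 59.2, 180.7]), 73.38790130615234) yaw long [-0.29, 1.281]
cap px [315.5 196.5] [43. 17.] 90.0 (307, 175, 18, 44) [array([ 605.8, -308. ,   52. ]), array([ 601.1, -306.5,   68. ]), array([ 608.2, -308.8,   52. ]), array([ 603.5, -307.3,   68. ])]
cap px [315.  117.5] [37. 18.] 90.0 (306, 99, 19, 38) [array([ 527.4, -284.8,   52. ]), array([ 526. , -284.3,   68. ]), array([ 528.1, -285.1,   52. ]), array([ 526.7, -284.6,   68. ])]
```

```bash
python3 - <<'E'
from h import *
c=cams("rack2"); c[1][2,3]+=6.5
o=np.array([569.3,-297.2]); y=-.29; ex=np.array([np.cos(y),np.sin(y)]); ey=np.array([-ex[1],ex[0]])
for uv in[(307,218.5),(325,218.5)]: p=onz(c,uv,68)[:2]-o; print("tall cap far corners along/across",(p@ex).round(1),(p@ey).round(1))
P=o+42*ex; print(P.round(1))
q=down(np.pi+y)
bot.move_gripper(36); bot.move_ptp([*P,110],q); bot.line_to([*P,40],100); F=rep("mid")
for z in (20,10,4):
    bot.line_to([*P,z],50); F=rep("")["contact_force"]
    if np.abs(F).max()>6: print("STOP"); break
a,_=shot("g_s","side"); b,_=shot("g_c","scene"); w_,_=shot("g_w")
w=np.hstack([cv2.resize(a[100:220,260:380],(400,400),interpolation=cv2.INTER_CUBIC),cv2.resize(b[160:280,120:240],(400,400),interpolation=cv2.INTER_CUBIC)])
cv2.imwrite("pics/mos9.png",cv2.convertScaleAbs(w,alpha=1.5,beta=25))
E
```

```text
tall cap far corners along/across 59.3 -8.9
tall cap far corners along/across 59.4 10.0
[ 609.5 -309.2]
mid 30.29 [ 610.1 -309.4   40.9] w 36.0 F [-0.2  0.2 -0.2] M [-0.03 -0.02  0.04]
 30.84 [ 609.4 -309.2   19.7] w 36.1 F [-0.3 -0.  -0.5] M [-0.08 -0.05 -0.03]
 31.19 [ 609.2 -309.1    9.5] w 36.0 F [0.7 0.5 1.1] M [-0.04  0.01 -0.02]
 31.46 [ 609.2 -309.1    3.5] w 36.0 F [-0.3 -0.2  0.1] M [-0.06 -0.05 -0.02]
```

View pics/mos9.png

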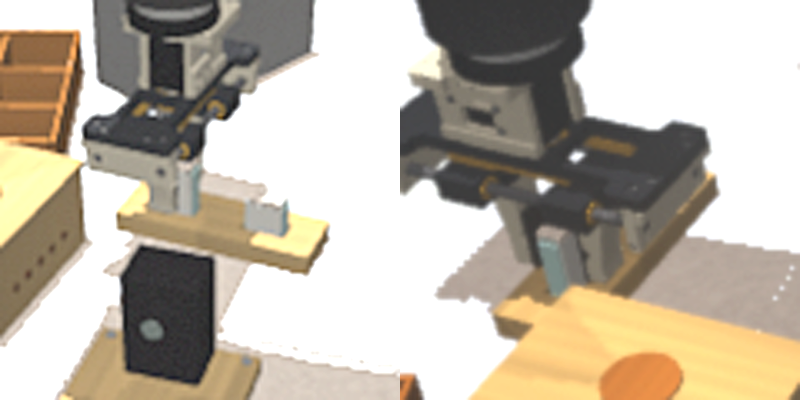

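Side and scene views: the fingers straddle the tall cell's frosted faces, tips just above the rack top, with the window end visible and untouched. Now grip, lift, and look at the empty photometer.

```bash
python3 - <<'E'
from h import *
q=down(np.pi-.29)
bot.move_gripper(10,20); bot.pause(.1); s=rep("grip"); P=s["tcp_pos"][:2]
if not 15<s["width"]<20: raise SystemExit("no grip")
bot.line_to([*P,34],60); rep("lift"); bot.line_to([*P,200],150); rep("up")
bot.move_ptp([630,-5,250],down(np.pi-.177)); bot.pause(.25); rep("look"); shot("photo2"); im2,_=shot("held_s","side")
E
cat > m.py <<'E'
from h import *
def meas(n,y0=-.177,o0=(604,-4),dz=7):
    im=cv2.imread(f"pics/{n}.png"); hsv=cv2.cvtColor(im,cv2.COLOR_BGR2HSV)
    m=((hsv[...,0]>8)&(hsv[...,0]<30)&(hsv[...,1]>75)).astype(np.uint8); m=cv2.morphologyEx(m,cv2.MORPH_OPEN,np.ones((3,3)))
    c=cams(n); c[1][2,3]+=dz
    pts=max(cv2.findContours(m,cv2.RETR_EXTERNAL,cv2.CHAIN_APPROX_NONE)[0],key=lambda k:cv2.contourArea(k) if abs(onz(c,k[:,0].mean(0),15)[1])<60 else 0)[:,0]
    e=np.array([np.cos(y0),np.sin(y0)]); f=np.array([-e[1],e[0]])
    L=np.array([(lambda p:(p@e,p@f))(onz(c,p,15)[:2]-np.array(o0)) for p in pts])
    sel={"x-":L[(abs(L[:,0]+65)<8)&(abs(L[:,1])<110)],"x+":L[(abs(L[:,0]-65)<8)&(abs(L[:,1])<110)],
         "y-":L[(abs(L[:,1]+125)<8)&(abs(L[:,0])<55)],"y+":L[(abs(L[:,1]-125)<8)&(abs(L[:,0])<55)]}
    for k,v in sel.items():
        if len(v)<8: print(k,"few",len(v)); continue
        a=0 if k[0]=="x" else 1; g=np.polyfit(v[:,1-a],v[:,a],1); r=abs(v[:,a]-np.polyval(g,v[:,1-a])); v=v[r<=np.median(r)*2.5+.3]; g=np.polyfit(v[:,1-a],v[:,a],1)
        print(n,k,len(v),"pos",g[1].round(2),"slope(dyaw)",(-g[0] if a==0 else g[0]).round(4)*1, "span",v[:,1-a].min().round(),v[:,1-a].max().round())
E
python3 -c "
from m import *
for n in('photo1','photo2','miss_w'): meas(n)"
```

```text
grip 32.16 [ 609.6 -309.2    4.1] w 18.0 F [-0.   0.2  1.2] M [ 0.01  0.04 -0.04]
lift 32.81 [ 609.6 -309.2   34.2] w 17.7 F [-0.6  1.4 -1.1] M [-0.02  0.   -0.04]
up 34.07 [ 609.  -309.   198.8] w 18.0 F [-0.9  0.2 -0.7] M [-0.04 -0.05  0.02]
look 35.5 [630.   -6.2 249.7] w 17.8 F [-0.2  0.6 -0.8] M [-0.05 -0.02 -0.01]
photo1 x- 159 pos -63.98 slope(dyaw) -0.003 span -109.0 109.0
photo1 x+ 114 pos 63.72 slope(dyaw) -0.0023 span -109.0 109.0
photo1 y- 22 pos -121.7 slope(dyaw) 0.0147 span -51.0 -29.0
photo1 y+ 39 pos 124.34 slope(dyaw) 0.0139 span -51.0 55.0
photo2 x- 191 pos -64.09 slope(dyaw) -0.0026 span -110.0 110.0
photo2 x+ 179 pos 63.9 slope(dyaw) -0.0026 span -109.0 110.0
photo2 y- 33 pos -120.46 slope(dyaw) 0.0372 span -55.0 -31.0
photo2 y+ 99 pos 128.03 slope(dyaw) 0.0683 span -52.0 54.0
miss_w x- 243 pos -64.49 slope(dyaw) -0.0022 span -110.0 110.0
miss_w x+ 153 pos 64.8 slope(dyaw) -0.0027 span -100.0 105.0
miss_w y- 44 pos -121.75 slope(dyaw) 0.0186 span -55.0 -28.0
miss_w y+ 98 pos 128.99 slope(dyaw) 0.0865 span -55.0 55.0
```

```bash
python3 - <<'E'
from m import *
q=down(-np.pi/2-.18)
bot.line_to([604.1,-3,220],150,ori=q); bot.pause(.2); rep("hover"); shot("photo3"); shot("h_s","side"); shot("h_c","scene")
meas("photo3",-.18,(604.1,-3))
E
```

```text
hover 37.52 [604.2  -3.  220. ] w 17.9 F [ 0.5  0.1 -1. ] M [-0.    0.11  0.02]
photo3 x- 190 pos -64.55 slope(dyaw) -0.0009 span -110.0 102.0
photo3 x+ 190 pos 63.68 slope(dyaw) 0.0016 span -110.0 102.0
photo3 y- 51 pos -122.71 slope(dyaw) -0.0158 span -54.0 54.0
y+ few 0
```

```bash
python3 - <<'E'
from m import *
P=[603.8,-3,0]
for z,v in((120,120),(70,80),(49.3,40)):
    P[2]=z; bot.line_to(P,v); F=rep("")["contact_force"]
    if np.abs(F).max()>6: print("STOP"); break
bot.pause(.3); rep("final")
a,_=shot("f_s","side"); b,_=shot("f_c","scene"); s,d=cam("scene"),cam("side")
w=np.zeros((600,800,3),np.uint8)
def cr(i,x,y,n): return cv2.resize(i[y:y+n,x:x+n],(400,400),interpolation=cv2.INTER_CUBIC)
def ov(i,c,x,y,n):
    i=cr(i,x,y,n); i=cv2.convertScaleAbs(i,alpha=1.6,beta=25); k=400/n
    R_=R.from_euler('z',-.18).as_matrix(); o=np.array([604,-3,0])
    for p in [(0,18,53),(0,-18,53),(0,18,113),(0,-18,113),(0,60,75),(0,-60,75)]:
        u=(proj(c,o+R_@np.array(p,float))-[x,y]+.5)*k; cv2.circle(i,tuple(int(t) for t in u),2,(255,0,255),-1)
    return i
w[:400,:400]=ov(a,d,235,140,110); w[:400,400:]=ov(b,s,250,150,110)
w[400:,:200]=cv2.resize(a[260:400,220:360],(200,200)); w[400:,200:400]=cv2.resize(b[140:280,390:530],(200,200)); w[400:,400:720]=cv2.resize(cv2.imread("pics/photo3.png"),(320,200))
cv2.imwrite("pics/mos10.png",w)
E
```

```text
38.65 [604.4  -2.9 120.8] w 18.0 F [-0.7  0.9 -0.7] M [ 0.02  0.08 -0.01]
 39.42 [604.2  -3.   70.3] w 17.9 F [-0.7  0.2 -0.3] M [0.03 0.1  0.01]
 40.09 [603.8  -3.   49.2] w 18.1 F [-0.3  0.3 -0. ] M [ 0.01  0.06 -0.02]
final 40.39 [603.9  -3.   49.5] w 18.0 F [-0.1  0.5 -1.3] M [ 0.04  0.1  -0.  ]
```

View pics/mos10.png

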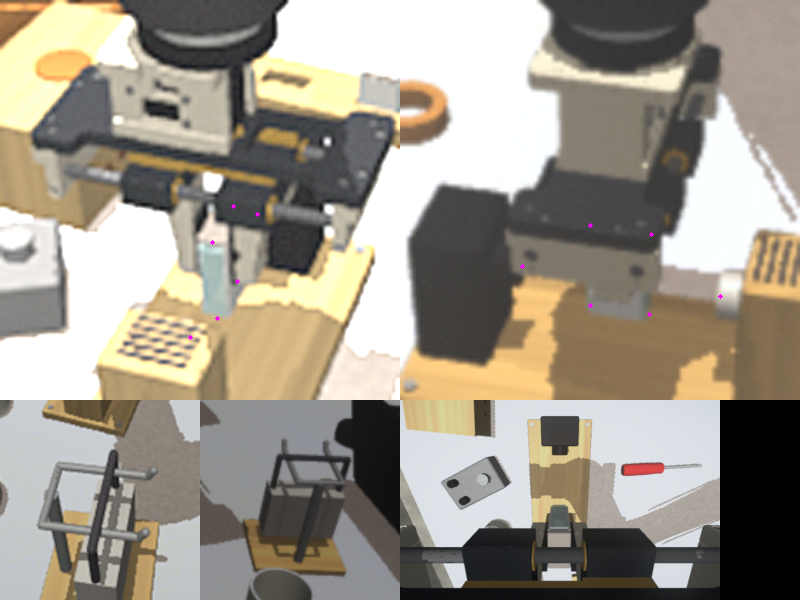

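Scene and side views: the cell is upright in the gap, its bottom edge at the predicted points (within about 1 px, or 2 mm). The barrel-face mark falls on the barrel, and the hood still hangs on both prongs. Handing in.

```bash
python3 -c "
from h import *
rep('end'); bot.close_job()"
```

```text
end 40.49 [603.9  -3.   49.5] w 17.7 F [ 0.8  0.6 -0.4] M [ 0.01  0.04 -0.01]
the job is handed in; nothing more can be done
```

I hung the hood on both prongs and let go of it. I then lifted the tall cell by its frosted faces and was holding it upright in the middle of the gap when I handed the job in at 40.5 s. The hand-in reports no verdict.

**Last checks**
- **Hood:** the last pictures show it still hanging on both prongs, with the prongs inside the uprights.
- **Cell height:** grip width is 17.7–18.1 mm. The cell's bottom should be at about 53 mm, which puts the light path 22 mm above it. In the scene and side pictures it sits within about 1 px (roughly 2 mm) of the predicted points.
- **Alignment:** a last wrist view from the final hand orientation agreed with the earlier photometer position to about 0.4 mm across the light path. It agreed to about 0.01 rad or better in yaw on the long base edges.
- **Forces:** contact readings stayed at about 1 N or less during the last descent. I never saw more than 7 N at the wrist.

**Failed or disagreed**
- **First hood grasp:** the fingers closed above the bar. The fingertips triangulated about 22 mm higher than the reported TCP, so I gripped deeper. From then on I used heights relative to the grasp.
- **Wrist camera:** distances it gave at table level came out 1.5–2.5 % short, so I corrected its height by about 7 mm.
- **Base ends:** some end-edge fits of the photometer base were skewed by the lamp head. The position along the light path is therefore only good to about 2 mm.

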